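# Put three mixed-up bench items back in their own trays

### The arm

A 6-joint arm with a two-finger parallel gripper is mounted at the origin on a cart in front of the work surface, level with it; the furniture and walls round the work are solid. World frame = base frame: x ahead of the robot, y to its left, z up, the work surface at z = 0. Lengths are in m, angles in degrees, forces in N, time in s.
With the tool pointing down it reaches from about 0.4 to 0.825 m from the base axis. Payload 7 kg.
Tool frame: the origin (TCP) lies on the centre line of the jaws, within the pads' length; the fingertips stand 11 mm ahead of it and the grasp point (between the pads) lies 8 mm behind it; z points along the fingers, y is the line along which they close (so a half turn about z gives the same grasp; the last joint's range is limited). The gripper opens to 88 mm and grips with 3 to 60 N. Pads are 19 mm wide; open, the fingers measure 130 mm over their backs; the gripper's body (78 mm by 193 mm) begins 47 mm behind the grasp point.
Start: joints at [-47.321, 20.546, 0.682, 0, -70.136, -16.507], TCP at [0.298, -0.606, 0.238] pointing down, gripper open.
Joint ranges: [-176.03, 176.03], [-82.01, 121.73], [-58.28, 71.71], [-173.87, 95.51], [-174.79, -0.11], [-173.66, 173.66]. Speed limits (degrees/s): [136.94, 136.94, 172.46, 180, 180, 180].

### API

Orientations are given as [roll, pitch, yaw] about the fixed x, y, z axes, in that order (R = Rz(yaw) Ry(pitch) Rx(roll)).
In Python, from plant import r, capture, camera_model, job gives the robot as it stands.
- The arm moves only by the tool drive_tool, never from a script. Its argument "increments" is a list that holds one entry, the list of rows, each a list of 5 numbers: the gripper's target within -1 to 1 (fully open at 1, half-way at 0, shut at -1), then the shift along the tool's x, y, z scaled (see below), then the turn about the tool's z scaled (see below). In form: [[[gripper, tx, ty, tz, roll], ...]]. A call has 1 to 5 rows; each row is the pose to reach, as a shift and turn from the pose commanded when the call began, along the tool's axes at that moment, turning the shorter way round; what a row does not reach only later rows make up. The controller multiplies each number of a shift by 120 mm and each number of a turn by 360 degrees. A row lasts 1/8 s, in which the tool goes at most 62.5 mm and 10.7 degrees, less where a joint would pass 70% of its speed; a pose out of reach is approached as far as the arm can. A call with a number of a shift or a turn outside -1 to 1 is refused whole. A call with a gripper value outside its range is refused whole. The fingers move at their own pace and stop on an object; "squeeze" is the grip in N (left out, the last holds). Time passes only in rows, so rows that repeat a pose let the fingers close. It gives the time, the measured TCP pose, the force, the opening and the grip force at its end, in the units of the state.
- r.get_state(): the state, without advancing time (a new reading comes with each control period).
- capture(name): name is "side" or "top"; returns the picture (384x512x3 uint8, red, green, blue); there is no depth.
- camera_model(name): a dict with "camera_matrix" (3x3 intrinsics, pixels), "k1" (the pictures are not rectified: a ray, as slopes to the right and down, at radius r is drawn at 1 + k1 r^2 times it, then the intrinsics apply), "rvec" (rotation vector, rad) and "tvec" (3), from world to camera coordinates, as OpenCV has them. Camera axes: x right, y down, z forward; pixel columns grow to the right and rows downward; lengths in m; the calibration is good to about 2 mm. A picture is of the moment at which its call begins. camera_model takes no time and is no camera call.
- job.close_job(): hands the job in; it is judged then, once.
The state is a dict: "time_s": time; "joints": joint angles; "qd": joint speeds; "joint_torque": joint torques, N m; "tcp_pos": TCP position; "eef_rot": TCP orientation; "contact_force": force on the tool from outside, world axes, zero at the start; "moment": the same for the moment, N m; "gripper_width": finger opening in m; "gripper_force": force on a finger pad.
Only numpy, scipy, OpenCV 4.12 (cv2) and the standard library are available. Lean on these libraries where they do the work, as an engineer would, in place of code of your own. Each camera call takes 0.05 s, during which the arm holds its last target. There are 200 camera calls.

### The job

The pipe offcut, the brass tee and the tape measure each stand in a wrong tray: put the pipe offcut upright in the middle of the round dish, the brass tee flat in the middle of the square tray, and the tape measure upright in the middle of the long tray, lengthways. Never have two of them in one tray and never stand one on the bare bench: the rubber mat is the one spare place, so park one item on it (the same way up, near its middle, and let go) to free a tray, and move that one to its own tray later. Leave the screwdriver and the tape roll where they are.

Things in the scene. Friction and masses are not known exactly. Their poses are not given: they have to be found in the camera images.
- pipe_offcut: dark steel pipe offcut standing on end, outside diameter 42, height 75, wall about 7 mm; loose, 0.25 to 0.5 kg. Origin: centre of its underside, z up along the pipe. At the start it stands in the long tray, up to 30 mm off the tray's middle.
- brass_tee: brass pipe tee lying flat, 60 x 80 x 39 mm (x, y, z), loose, up to 0.31 kg. Origin: centre of the underside of its bounding box. Run along y at x = -11, axis 19 up, diameter 33, with 39 mm collars at its ends; the branch (diameter 33) points to +x, ending at x = 29. Grip it at y = 0 along x: 57 wide, from the run's back to the branch's end. Starts in the round dish, any way round.
- tape_measure: yellow tape measure standing on edge, 36 (x) x 92 (y) x 72 mm high, loose, up to 0.3 kg. Origin: centre of the underside of its bounding box, z up. The case has flat sides 34 mm apart (x) and reaches from y = -25 to 46, so its middle is at y = +10; towards -y is the thin tongue with its hook, near the surface. Starts in the square tray (not the fixed one far back).
- round_dish: shallow round pale bare-metal dish, outside diameter 119 at the rim, inner floor diameter about 100, fixed to the bench; floor 5 mm and rim 10 mm above the bench. Origin: centre of its underside. Home of the pipe offcut.
- square_tray: shallow square pale bare-metal tray, 115 x 115 mm outside, walls 3 mm thick, fixed; floor 5 mm and rim 10 mm above the bench. Origin: centre of its underside, x and y along its sides. Home of the brass tee.
- long_tray: shallow oblong pale bare-metal tray, 122 (x) x 72 mm (y) outside, walls 3 mm thick, fixed; floor 5 mm and rim 10 mm above the bench. Origin: centre of its underside, x along its long side. Home of the tape measure, whose length (its y) must lie along the tray's x, either way round.
- rubber_mat: flat black square rubber mat, 110 x 110 x 5 mm, fixed, empty at the start: the spare place. Origin: centre of its underside.
- screwdriver: screwdriver with an orange handle, 31 x 216 x 28 mm, lying loose along y near the front edge of the bench; not to be moved. Origin: centre of its underside.
- tape_roll: black roll of insulating tape with a cardboard core, diameter 68, height 19, loose, lying flat behind the trays; not to be moved. Origin: centre of its underside.
Mind the look-alikes: they are no part of the job. What is shaped like the pipe_offcut but red is not meant.

How it is judged (in metres and radians):
On the way:
1. one of the three items stands released on the rubber mat, within 45 mm of its middle (((horizontal distance between pipe_offcut and rubber_mat below 0.045 m and height (world z) of pipe_offcut between 0.002 and 0.009 m and angle between pipe_offcut's own z axis and vertical below 0.1 rad and linear speed of pipe_offcut below 0.02 m/s and angular speed of pipe_offcut below 0.2 rad/s and contact force between pipe_offcut and the fingers below 0.05 N) or (horizontal distance between brass_tee and rubber_mat below 0.045 m and height (world z) of brass_tee between 0.002 and 0.009 m and angle between brass_tee's own z axis and vertical below 0.1 rad and linear speed of brass_tee below 0.02 m/s and angular speed of brass_tee below 0.2 rad/s and contact force between brass_tee and the fingers below 0.05 N) or (horizontal distance between tape_measure and rubber_mat below 0.045 m and height (world z) of tape_measure between 0.002 and 0.009 m and angle between tape_measure's own z axis and vertical below 0.1 rad and linear speed of tape_measure below 0.02 m/s and angular speed of tape_measure below 0.2 rad/s and contact force between tape_measure and the fingers below 0.05 N))), for 0.2 s.
At the end, for the whole second after the job is handed in: Pipe offcut upright in the round dish, brass tee flat in the square tray, tape measure upright and lengthways (within 0.25 rad) in the long tray; each on the tray floor, origin within 15 mm of the tray middle, tilt under 0.1 rad, released and at rest (horizontal distance between pipe_offcut and round_dish below 0.015 m and height (world z) of pipe_offcut between 0.002 and 0.009 m and angle between each of pipe_offcut, brass_tee, tape_measure's own z axis and vertical below 0.1 rad and linear speed of each of pipe_offcut, brass_tee, tape_measure below 0.02 m/s and angular speed of each of pipe_offcut, brass_tee, tape_measure below 0.2 rad/s and contact force between each of pipe_offcut, brass_tee, tape_measure and the fingers below 0.05 N and horizontal distance between brass_tee and square_tray below 0.015 m and height (world z) of brass_tee between 0.002 and 0.009 m and horizontal distance between tape_measure and long_tray below 0.015 m and height (world z) of tape_measure between 0.002 and 0.009 m and angle between the y axis of tape_measure and the x axis of long_tray, either way round below 0.25 rad); the robot touches nothing.
It fails at once if two of the three items stand in one tray or on the mat together ((horizontal distance between each of pipe_offcut, brass_tee and round_dish below 0.06 m and height (world z) of each of pipe_offcut, brass_tee below 0.02 m) or (horizontal distance between each of pipe_offcut, tape_measure and round_dish below 0.06 m and height (world z) of each of pipe_offcut, tape_measure below 0.02 m) or (horizontal distance between each of brass_tee, tape_measure and round_dish below 0.06 m and height (world z) of each of brass_tee, tape_measure below 0.02 m) or (horizontal distance between each of pipe_offcut, brass_tee and square_tray below 0.06 m and height (world z) of each of pipe_offcut, brass_tee below 0.02 m) or (horizontal distance between each of pipe_offcut, tape_measure and square_tray below 0.06 m and height (world z) of each of pipe_offcut, tape_measure below 0.02 m) or (horizontal distance between each of brass_tee, tape_measure and square_tray below 0.06 m and height (world z) of each of brass_tee, tape_measure below 0.02 m) or (horizontal distance between each of pipe_offcut, brass_tee and long_tray below 0.06 m and height (world z) of each of pipe_offcut, brass_tee below 0.02 m) or (horizontal distance between each of pipe_offcut, tape_measure and long_tray below 0.06 m and height (world z) of each of pipe_offcut, tape_measure below 0.02 m) or (horizontal distance between each of brass_tee, tape_measure and long_tray below 0.06 m and height (world z) of each of brass_tee, tape_measure below 0.02 m) or (horizontal distance between each of pipe_offcut, brass_tee and rubber_mat below 0.06 m and height (world z) of each of pipe_offcut, brass_tee below 0.02 m) or (horizontal distance between each of pipe_offcut, tape_measure and rubber_mat below 0.06 m and height (world z) of each of pipe_offcut, tape_measure below 0.02 m) or (horizontal distance between each of brass_tee, tape_measure and rubber_mat below 0.06 m and height (world z) of each of brass_tee, tape_measure below 0.02 m)).
It fails at once if one of the three items stands on the bare bench (height (world z) of any of pipe_offcut, brass_tee, tape_measure below 0.002 m).
It fails at once if one of the three items is tipped over (angle between any of pipe_offcut, brass_tee, tape_measure's own z axis and vertical above 0.7 rad).
It fails at once if the screwdriver or the tape roll is moved by more than 20 mm (distance of any of screwdriver, tape_roll from where it was at the start of the episode above 0.02 m).
It also fails if it takes over 99 s, if anything falls off the work surface, if the arm or the gripper's body presses on something with over 40 N, if the wrist force passes 120 N, or if a joint passes its speed limit or range.

## Working session

There is one attempt and no reset: what is moved stays moved. The work goes in short steps, Python scripts to look and compute and a tool call to move; the robot and the scene stay as the last step left them, time stands still between calls to the robot, and variables do not carry over. Pictures are saved under pics/ and viewed, at most 14 in all, crops included, and the job is handed in when it is done.

Besides the shell and the picture viewer there is one more tool, called after ">>>" as name(argument=value, ...) on one line, values as JSON. drive_tool: Moves the arm, as the interface text tells. Its arguments: {"type":"object","properties":{"increments":{"type":"array"},"squeeze":{"type":"number"}},"required":["increments"]}

```bash
mkdir -p pics; ls; cat > h.py <<'E'
import numpy as np, cv2
from plant import r, capture, camera_model, job
def snap(cam,name,crop=None,scale=1):
    im=capture(cam)[:,:,::-1]
    cv2.imwrite(f'pics/{name}_full.png',im)
    if crop: im=im[crop[1]:crop[3],crop[0]:crop[2]]
    if scale!=1: im=cv2.resize(im,None,fx=scale,fy=scale,interpolation=cv2.INTER_CUBIC)
    cv2.imwrite(f'pics/{name}.png',im)
def pix(cam,u,v,z):
    m=camera_model(cam);K=np.array(m['camera_matrix']);k=m['k1']
    d=np.array([(u-K[0,2])/K[0,0],(v-K[1,2])/K[1,1]]);s=d.copy()
    for _ in range(30): s=d/(1+k*(s@s))
    R=cv2.Rodrigues(np.array(m['rvec'],float))[0];t=np.array(m['tvec'],float).ravel()
    o=-R.T@t; w=R.T@np.array([s[0],s[1],1]); return o+w*(z-o[2])/w[2]
def proj(cam,p):
    m=camera_model(cam);K=np.array(m['camera_matrix']);R=cv2.Rodrigues(np.array(m['rvec'],float))[0]
    c=R@np.array(p,float)+np.array(m['tvec'],float).ravel(); s=c[:2]/c[2]; s=s*(1+m['k1']*(s@s)); return K[[0,1],[0,1]]*s+K[:2,2]
E
python3 - <<'E'
from h import *
snap('top','t0',None,1.5);snap('side','s0',None,1.5)
s=r.get_state();print(s)
for c in('top','side'):
    m=camera_model(c);R=cv2.Rodrigues(np.array(m['rvec'],float))[0];print(c,-R.T@np.array(m['tvec']).ravel(),m['k1'],m['camera_matrix'])
E
```

```text
pics
{'time_s': 0.1, 'joints': array([-4.73202745e+01,  2.05869475e+01,  6.41559067e-01, -1.62407298e-02,
       -7.01356219e+01, -1.65077714e+01]), 'qd': array([-0.01179613, -0.03474098,  0.093676  ,  0.10272457, -0.02600073,
        0.06110442]), 'joint_torque': array([-1.87337064e-03, -5.84162343e+01,  2.93749487e+01,  7.01556802e+00,
        1.01473005e-02, -7.04606600e-05]), 'tcp_pos': array([ 0.29753107, -0.60544876,  0.23674466]), 'eef_rot': array([ 1.79917990e+02, -8.38160090e-03, -1.53833569e+02]), 'contact_force': array([ 0.79015445, -0.1471598 , -0.07717039]), 'moment': array([-0.00325978,  0.04175498, -0.00118668]), 'gripper_force': 0.0, 'gripper_width': 0.08755783550023365}
top [ 0.45564027 -0.0893989   1.11664153] -0.03294033305811442 [[386.84094766   0.         259.0739569 ]
 [  0.         386.84094766 193.63860345]
 [  0.           0.           1.        ]]
side [0.19954716 1.23783061 0.5691569 ] -0.16341419979339325 [[469.0722552    0.         250.55393241]
 [  0.         469.0722552  193.90660975]
 [  0.           0.           1.        ]]
```

View pics/t0.png

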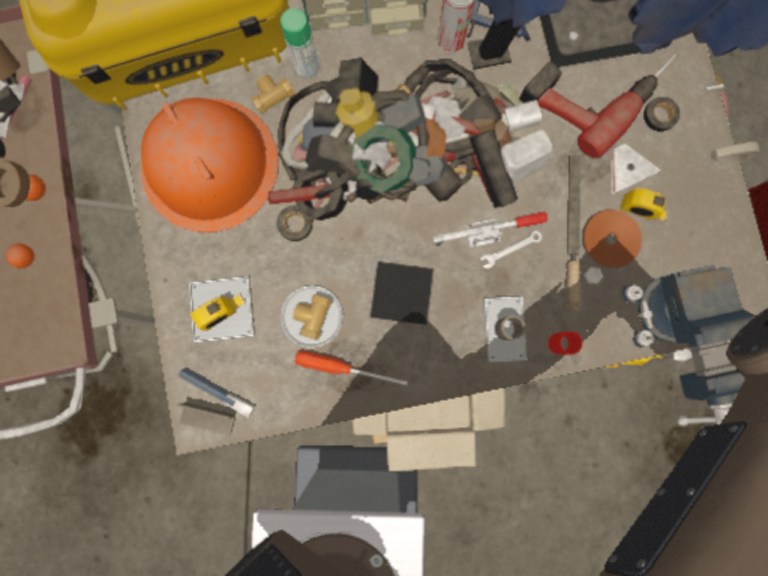

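View pics/s0.png

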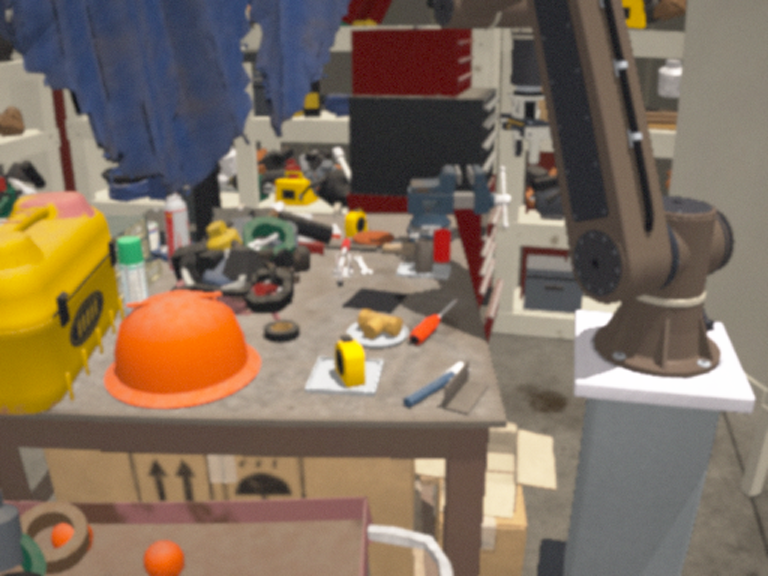

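Top view (1.5x pixels): the pipe could be the grey one (510,325) or the red one (565,343). I choose grey, in the long tray (506,328). For the tee, it is the one in the dish (314,316), not the decoy in the clutter (270,92). For the tape measure, it is the one in the square tray (222,308), not the decoy at the back right (645,205). The mat is at (402,292), the screwdriver at (350,368) and the tape roll at (295,222). Next is a close crop to check these.

```bash
python3 - <<'E'
import cv2
im=cv2.imread('pics/t0_full.png')
a=im[178:248,120:240]; b=im[170:250,240:400]
cv2.imwrite('pics/c1.png',cv2.resize(a,None,fx=6.5,fy=6.5,interpolation=cv2.INTER_CUBIC))
cv2.imwrite('pics/c2.png',cv2.resize(b,None,fx=5,fy=5,interpolation=cv2.INTER_CUBIC))
E
```

```text
(no output)
```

View pics/c1.png

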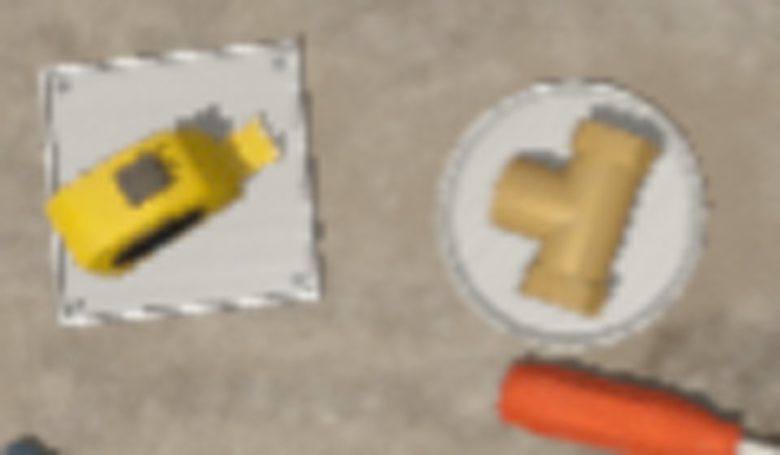

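View pics/c2.png

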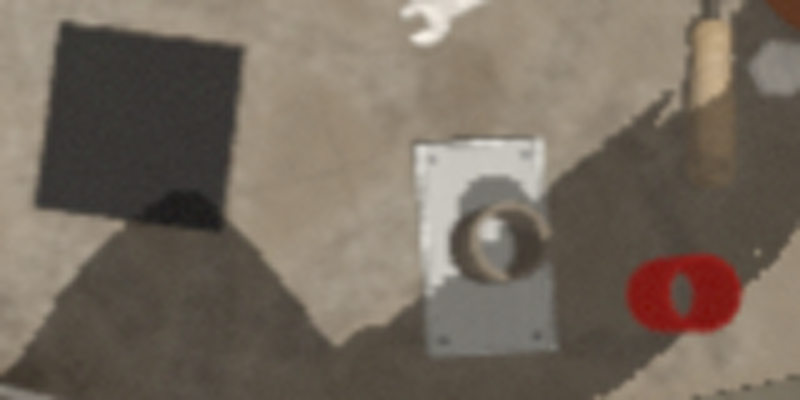

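Close crop: the yellow tape measure is in the square tray with its tongue pointing up-right (265,140). The brass tee is in the dish with its branch pointing left (503,188). The grey pipe ring is at (511,243) in the long tray, and the red one (685,293) is the look-alike. Next I turn these pixels into positions.

```bash
cat > m.py <<'E'
from h import *
np.set_printoptions(precision=4,suppress=True)
c1=lambda u,v,z:pix('top',120+u/6.5-.42,178+v/6.5-.42,z)
c2=lambda u,v,z:pix('top',240+u/5-.4,170+v/5-.4,z)
def quad(n,P):
    P=np.array(P)[:,:2];e=np.roll(P,-1,0)-P
    print(n,P.mean(0),'sides',np.linalg.norm(e,axis=1),'ang',np.degrees(np.arctan2(e[:,1],e[:,0])))
E
python3 - <<'E'
from m import *
quad('sq',[c1(*p,.01) for p in[(42,68),(298,42),(322,298),(60,325)]])
quad('mat',[c2(*p,.005) for p in[(62,22),(243,46),(222,230),(36,208)]])
quad('long',[c2(*p,.01) for p in[(414,142),(544,137),(556,350),(430,355)]])
print('dish',c1(573,213,.01),np.linalg.norm(c1(438,213,.01)-c1(707,213,.01)),np.linalg.norm(c1(573,80,.01)-c1(573,345,.01)))
print('pipe',c2(511,243,.08))
a,b,e=c1(621,134,.024),c1(561,302,.024),c1(503,188,.024)
m=(a+b)/2;d=e-m;print('tee run',m,'len',np.linalg.norm(a-b),'br',np.linalg.norm(d),'runang',np.degrees(np.arctan2(*(a-b)[1::-1])),'brang',np.degrees(np.arctan2(*d[1::-1])))
print('red',c2(705,293,.08)); print('tongue',c1(262,142,.01),'back',c1(75,240,.06))
# tape fit overlay
im=cv2.imread('pics/t0_full.png')[178:248,120:240];im=cv2.resize(im,None,fx=6.5,fy=6.5,interpolation=cv2.INTER_CUBIC)
t=c1(262,142,.008);bk=c1(75,240,.06);yaw=np.arctan2(*(bk-t)[1::-1]);y=np.array([np.cos(yaw),np.sin(yaw),0]);x=np.array([y[1],-y[0],0]);o=t+y*.046;o[2]=.005
print('tape o',o,'yaw y',np.degrees(yaw))
z=np.array([0,0,1.])
def P(p): return tuple(int(k) for k in (proj('top',p)-[120-.42,178-.42])*6.5)
for (ya,yb,zz,col) in[(-.025,.046,0,(255,0,0)),(-.015,.036,.072,(0,0,255)),(-.046,.046,0,(0,255,0)),(-.025,.046,.036,(255,0,255))]:
    w=.017 if col!=(0,255,0) else .008
    cv2.polylines(im,[np.array([P(o+x*i*w+y*j+z*zz) for i,j in((-1,ya),(1,ya),(1,yb),(-1,yb))])],True,col,1)
yt=(e-m)/np.linalg.norm(e-m);run=(a-b)/np.linalg.norm(a-b)
for s in(-1,1): cv2.polylines(im,[np.array([P(m+run*s*.04+yt*k*.0195) for k in(-1,1)])],True,(255,0,0),1)
cv2.circle(im,P(m+yt*.011),4,(0,0,255),1)
cv2.imwrite('pics/ov.png',im)
E
```

```text
sq [0.5286 0.2345] sides [0.1148 0.1143 0.1162 0.1146] ang [ -82.846  -171.9096   97.2941    7.3534]
mat [ 0.5687 -0.1111] sides [0.106  0.1075 0.1077 0.1091] ang [-96.2791 174.4629  84.6005  -6.4132]
long [ 0.5042 -0.31  ] sides [0.0751 0.1219 0.072  0.1219] ang [ -86.4517 -176.7404   93.5134    4.7108]
dish [0.5194 0.06   0.01  ] 0.11874388097225194 0.116970477306655
pipe [ 0.5027 -0.3094  0.08  ]
tee run [0.5167 0.0502 0.024 ] len 0.07739913426940588 br 0.0407176431540607 runang -17.657020039938907 brang 72.80497360928393
red [ 0.4783 -0.4137  0.08  ]
tongue [0.5475 0.1991 0.01  ] back [0.5    0.2633 0.06  ]
tape o [0.5201 0.2364 0.005 ] yaw y 126.83215879826781
```

View pics/ov.png

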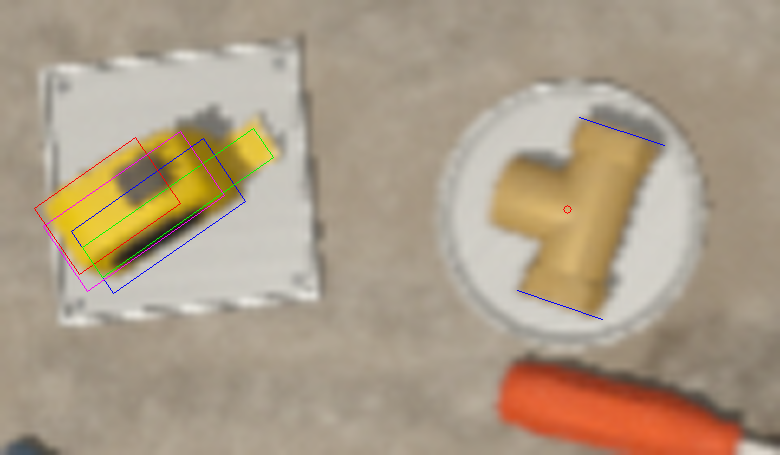

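```bash
cat > go.py <<'E'
from m import *
def plan(wps,start=None):
    s=r.get_state();p=np.array(s['tcp_pos']);y=s['eef_rot'][2]
    print('t',s['time_s'],'p',p,'yaw',y,'w',s['gripper_width'],'j6',s['joints'][5])
    for w in wps:
        a=np.radians(y);c,q=np.cos(a),np.sin(a);d=np.array(w[:3])-p
        y2=w[3] if len(w)>3 else y
        print(w,'units',np.array([c*d[0]+q*d[1],q*d[0]-c*d[1],-d[2]])/.12,'turn',-((y2-y+180)%360-180)/360)
        p=np.array(w[:3]);y=y2
E
python3 - <<'E'
from go import *
for z in(.05,.1,.15,.2,.25):print(z,proj('side',(.45,-.57,z))*1.5)
plan([(.31,-.46,.238),(.40,-.37,.238),(.503,-.309,.17),(.503,-.309,.047),(.503,-.309,.17),(.535,-.21,.17),(.569,-.111,.17),(.569,-.111,.047)])
E
```

```text
0.05 [461.5188 225.0076]
0.1 [462.0541 206.8627]
0.15 [462.5788 188.4188]
0.2 [463.0916 169.6819]
0.25 [463.591  150.6596]
t 0.1 p [ 0.2975 -0.6054  0.2367] yaw -153.83356919361458 w 0.08755783550023365 j6 -16.507771387184867
(0.31, -0.46, 0.238) units [-0.6278  1.042  -0.0105] turn -0.0
(0.4, -0.37, 0.238) units [-1.0039  0.3424 -0.    ] turn -0.0
(0.503, -0.309, 0.17) units [-0.9945  0.0777  0.5667] turn -0.0
(0.503, -0.309, 0.047) units [-0.     0.     1.025] turn -0.0
(0.503, -0.309, 0.17) units [-0.     0.    -1.025] turn -0.0
(0.535, -0.21, 0.17) units [-0.6031  0.6229 -0.    ] turn -0.0
(0.569, -0.111, 0.17) units [-0.6181  0.6155 -0.    ] turn -0.0
(0.569, -0.111, 0.047) units [-0.     0.     1.025] turn -0.0
```

>>> drive_tool(increments=[[[1,-0.2,0.35,0,0],[1,-0.4,0.7,0,0],[1,-0.62,1.0,0,0],[1,-0.62,1.0,0,0]]], squeeze=30)

```text
time_s: 0.6
tcp_pos: [0.3117, -0.463, 0.238]
eef_rot: [-180.0, 0.0, -153.7]
contact_force: [1.1, -0.9, 0.7]
gripper_width: 0.0877
gripper_force: 0.0
```

>>> drive_tool(increments=[[[1,-0.4,0.15,0,0],[1,-0.8,0.3,0,0],[1,-1,0.36,0,0],[1,-1,0.36,0,0]]])

```text
time_s: 1.1
tcp_pos: [0.4013, -0.373, 0.2373]
eef_rot: [180.0, -0.0, -153.7]
contact_force: [-0.0, -0.2, -0.3]
gripper_width: 0.0879
gripper_force: 0.0
```

>>> drive_tool(increments=[[[1,-0.4,0.04,0.2,0],[1,-0.8,0.06,0.4,0],[1,-1,0.08,0.5,0],[1,-1,0.08,0.5,0]]])

```text
time_s: 1.6
tcp_pos: [0.5038, -0.3119, 0.176]
eef_rot: [179.9, -0.1, -153.8]
contact_force: [-0.5, -0.7, 0.7]
gripper_width: 0.0877
gripper_force: 0.0
```

```bash
python3 - <<'E'
from go import *
plan([(.503,-.309,.12),(.503,-.309,.047)])
E
```

```text
t 1.6 p [ 0.5038 -0.3119  0.176 ] yaw -153.77761962608767 w 0.08765949798950673 j6 -50.90219863888761
(0.503, -0.309, 0.12) units [-0.0049  0.0242  0.4667] turn -0.0
(0.503, -0.309, 0.047) units [-0.      0.      0.6083] turn -0.0
```

>>> drive_tool(increments=[[[1,0,0.02,0.15,0],[1,0,0.02,0.3,0],[1,0,0.02,0.45,0],[1,0,0.02,0.6,0],[1,0,0.02,0.6,0]]])

```text
time_s: 2.22
tcp_pos: [0.5011, -0.3107, 0.1051]
eef_rot: [179.9, -0.1, -153.9]
contact_force: [-0.5, 0.3, 0.4]
gripper_width: 0.0874
gripper_force: 0.0
```

>>> drive_tool(increments=[[[1,0,0,0.16,0],[1,0,0,0.32,0],[1,0,0,0.48,0],[1,0,0,0.48,0]]])

```text
time_s: 2.72
tcp_pos: [0.5018, -0.3104, 0.0479]
eef_rot: [180.0, -0.1, -153.9]
contact_force: [0.0, 0.5, 0.1]
gripper_width: 0.0875
gripper_force: 0.0
```

>>> drive_tool(increments=[[[0.2,0,0,0,0],[-0.2,0,0,0,0],[-0.6,0,0,0,0],[-1,0,0,0,0],[-1,0,0,0,0]]])

```text
time_s: 3.35
tcp_pos: [0.5026, -0.3098, 0.0481]
eef_rot: [-180.0, 0.0, -153.8]
contact_force: [0.9, 0.7, 0.6]
gripper_width: 0.043
gripper_force: 1.1
```

>>> drive_tool(increments=[[[-1,0,0,0,0],[-1,0,0,0,0],[-1,0,0,0,0]]])

```text
time_s: 3.72
tcp_pos: [0.5026, -0.3098, 0.048]
eef_rot: [180.0, -0.0, -153.8]
contact_force: [-0.8, 1.3, 2.2]
gripper_width: 0.0421
gripper_force: 30.0
```

>>> drive_tool(increments=[[[-1,0,0,-0.15,0],[-1,0,0,-0.35,0],[-1,0,0,-0.6,0],[-1,0,0,-0.8,0],[-1,0,0,-0.8,0]]])

```text
time_s: 4.35
tcp_pos: [0.5033, -0.31, 0.145]
eef_rot: [-179.9, 0.1, -153.8]
contact_force: [0.1, 0.5, -5.7]
gripper_width: 0.0421
gripper_force: 30.0
```

>>> drive_tool(increments=[[[-1,-0.2,0.2,0,0],[-1,-0.45,0.45,0,0],[-1,-0.7,0.7,0,0],[-1,-0.9,0.9,0,0],[-1,-1,1,0,0]]])

```text
time_s: 4.97
tcp_pos: [0.5568, -0.1476, 0.142]
eef_rot: [179.9, -0.1, -153.8]
contact_force: [0.1, -0.3, -3.8]
gripper_width: 0.0422
gripper_force: 30.0
```

>>> drive_tool(increments=[[[-1,-0.15,0.15,0,0],[-1,-0.22,0.23,0,0],[-1,-0.22,0.23,0,0]]])

```text
time_s: 5.35
tcp_pos: [0.5685, -0.1125, 0.1431]
eef_rot: [180.0, -0.1, -153.8]
contact_force: [0.0, -0.1, -4.1]
gripper_width: 0.042
gripper_force: 30.0
```

```bash
python3 - <<'E'
from go import *
plan([(.569,-.111,.049)])
E
```

```text
t 5.35 p [ 0.5685 -0.1125  0.1431] yaw -153.7855839407546 w 0.04200818704336521 j6 -71.90505703731547
(0.569, -0.111, 0.049) units [-0.009   0.0097  0.7845] turn -0.0
```

>>> drive_tool(increments=[[[-1,0,0,0.25,0],[-1,0,0,0.5,0],[-1,0,0,0.65,0],[-1,0,0,0.72,0],[-1,0,0,0.76,0]]])

```text
time_s: 5.98
tcp_pos: [0.5688, -0.1134, 0.0526]
eef_rot: [-180.0, -0.0, -153.9]
contact_force: [1.5, -0.1, -3.8]
gripper_width: 0.0419
gripper_force: 30.0
```

>>> drive_tool(increments=[[[-1,0,0,0.02,0],[-1,0,0,0.025,0],[-1,0,0,0.025,0]]])

```text
time_s: 6.35
tcp_pos: [0.5691, -0.1128, 0.0502]
eef_rot: [-180.0, 0.0, -153.8]
contact_force: [0.1, 0.6, -3.6]
gripper_width: 0.0419
gripper_force: 30.0
```

>>> drive_tool(increments=[[[-1,0,0,0.01,0],[-1,0,0,0.018,0],[-1,0,0,0.018,0]]])

```text
time_s: 6.72
tcp_pos: [0.569, -0.1127, 0.048]
eef_rot: [-180.0, 0.0, -153.8]
contact_force: [-1.6, 1.3, 1.9]
gripper_width: 0.0418
gripper_force: 30.0
```

>>> drive_tool(increments=[[[0,0,0,0,0],[0.5,0,0,0,0],[1,0,0,0,0],[1,0,0,0,0],[1,0,0,0,0]]])

```text
time_s: 7.35
tcp_pos: [0.5689, -0.1129, 0.0476]
eef_rot: [-180.0, -0.0, -153.8]
contact_force: [0.6, 0.4, 0.0]
gripper_width: 0.0785
gripper_force: 0.0
```

>>> drive_tool(increments=[[[1,0,0,-0.2,0],[1,0,0,-0.6,0],[1,0,0,-0.9,0],[1,0,0,-0.9,0]]])

```text
time_s: 7.85
tcp_pos: [0.5708, -0.1128, 0.159]
eef_rot: [-179.9, 0.3, -153.8]
contact_force: [0.2, -0.3, -0.1]
gripper_width: 0.088
gripper_force: 0.0
```

```bash
python3 - <<'E'
from go import *
plan([(.54,.0,.16,-196),(.5195,.11,.16,-240),(.5195,.2477,.12),(.5195,.2477,.047)])
snap('top','t1',(110,160,350,250),3.3)
E
```

```text
t 7.85 p [ 0.5708 -0.1128  0.159 ] yaw -153.80326550185052 w 0.0880288758793178 j6 -71.92211025778029
(0.54, 0.0, 0.16, -196) units [-0.1844  0.9567 -0.0083] turn 0.11721315138374856
(0.5195, 0.11, 0.16, -240) units [ 0.4169  0.8341 -0.    ] turn 0.12222222222222222
(0.5195, 0.2477, 0.12) units [0.9938 0.5738 0.3333] turn 0.0
(0.5195, 0.2477, 0.047) units [0.     0.     0.6083] turn 0.0
```

View pics/t1.png

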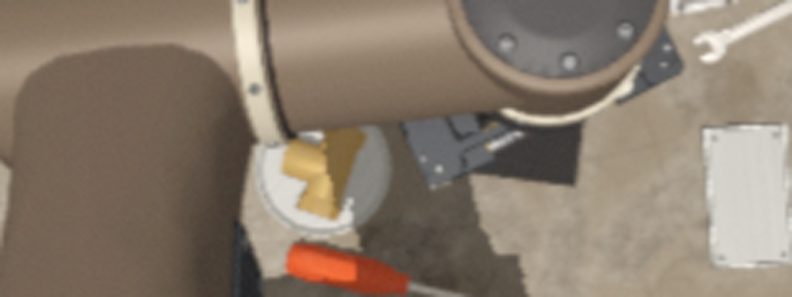

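The arm hides part of the view. The dish with the tee is at (322,180) and the long tray is now empty at (748,195). I'll check the joints before turning.

```bash
python3 - <<'E'
from go import *
s=r.get_state();print(s['joints'],s['tcp_pos'])
E
```

```text
[  8.0934  15.3859 -17.9545  -0.0036 -56.4829 -71.9189] [ 0.5696 -0.1127  0.157 ]
```

>>> drive_tool(increments=[[[1,-0.05,0.25,0,0.03],[1,-0.1,0.5,0,0.06],[1,-0.15,0.75,0,0.09],[1,-0.18,0.96,0,0.11],[1,-0.18,0.96,0,0.117]]])

```text
time_s: 8.52
tcp_pos: [0.5363, 0.0013, 0.1544]
eef_rot: [-180.0, -0.1, 164.0]
contact_force: [0.2, -1.1, -0.4]
gripper_width: 0.0874
gripper_force: 0.0
```

```bash
python3 - <<'E'
from go import *
s=r.get_state();print(s['joints'],s['tcp_pos'])
plan([(.5195,.11,.16,-240),(.5195,.2477,.12),(.5195,.2477,.047)])
E
```

```text
[  21.0785   11.7185  -23.3416   -0.0316  -55.048  -127.0591] [0.5363 0.0013 0.1544]
t 8.525 p [0.5363 0.0013 0.1544] yaw 164.00124507523142 w 0.08744061651304556 j6 -127.05908024545481
(0.5195, 0.11, 0.16, -240) units [ 0.3843  0.8318 -0.0465] turn 0.12222568076453165
(0.5195, 0.2477, 0.12) units [0.9938 0.5738 0.3333] turn 0.0
(0.5195, 0.2477, 0.047) units [0.     0.     0.6083] turn 0.0
```

>>> drive_tool(increments=[[[1,0.1,0.2,0,-0.029],[1,0.2,0.4,0,-0.058],[1,0.3,0.6,-0.05,-0.087],[1,0.38,0.83,-0.05,-0.116],[1,0.38,0.83,-0.05,-0.145]]])

```text
time_s: 9.15
tcp_pos: [0.5203, 0.1097, 0.1604]
eef_rot: [180.0, -0.1, -143.3]
contact_force: [-0.3, -0.3, -0.4]
gripper_width: 0.0875
gripper_force: 0.0
```

>>> drive_tool(increments=[[[1,0,0,0,-0.029],[1,0,0,0,-0.058],[1,0,0,0,-0.087],[1,0,0,0,-0.116],[1,0,0,0,-0.145]]])

```text
time_s: 9.78
tcp_pos: [0.5202, 0.1081, 0.1602]
eef_rot: [179.9, -0.1, -91.2]
contact_force: [0.1, 0.3, 0.5]
gripper_width: 0.0877
gripper_force: 0.0
```

>>> drive_tool(increments=[[[1,0,0,0,-0.029],[1,0,0,0,-0.058],[1,0,0,0,-0.087],[1,0,0,0,-0.087]]])

```text
time_s: 10.28
tcp_pos: [0.5204, 0.1081, 0.1605]
eef_rot: [179.9, 0.0, -60.3]
contact_force: [-0.3, 0.1, 0.8]
gripper_width: 0.0876
gripper_force: 0.0
```

```bash
python3 - <<'E'
from go import *
snap('top','t2',(110,160,350,250),3.3)
plan([(.5195,.2477,.14,-60),(.5195,.2477,.047)])
E
```

```text
t 10.325 p [0.5205 0.1082 0.1607] yaw -60.46495345852123 w 0.08745530043836883 j6 -3.3372110023013017
(0.5195, 0.2477, 0.14, -60) units [-1.0158 -0.5662  0.1723] turn -0.001291537384781173
(0.5195, 0.2477, 0.047) units [ 0.    -0.     0.775] turn 0.0
```

View pics/t2.png

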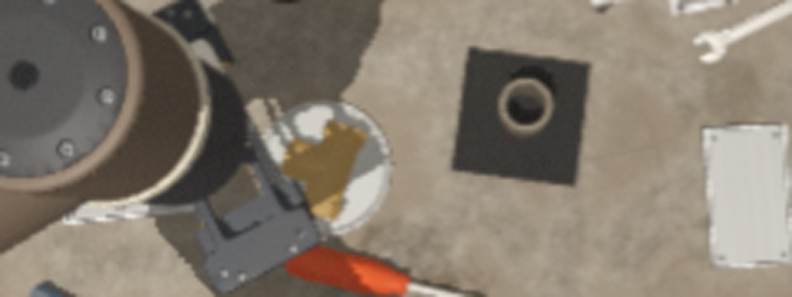

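The pipe stands upright at the middle of the mat (525,103). I'll check the corrected tape pose on the first picture.

```bash
python3 - <<'E'
from go import *
im=cv2.imread('pics/t0_full.png')[178:248,120:240];im=cv2.resize(im,None,fx=6.5,fy=6.5,interpolation=cv2.INTER_CUBIC)
def P(p): return tuple(int(k) for k in (proj('top',p)-[120-.42,178-.42])*6.5)
yaw=np.radians(119);y=np.array([np.cos(yaw),np.sin(yaw),0]);x=np.array([y[1],-y[0],0]);t=c1(264,142,.008);o=t+y*.046;o[2]=.005;z=np.array([0,0,1.]);print(o,o+y*.01)
for (ya,yb,zz,col) in[(-.025,.046,0,(255,0,0)),(-.015,.036,.072,(0,0,255)),(-.046,.046,0,(0,255,0)),(-.025,.046,.036,(255,0,255))]:
    w=.017 if col!=(0,255,0) else .008
    cv2.polylines(im,[np.array([P(o+x*i*w+y*j+z*zz) for i,j in((-1,ya),(1,ya),(1,yb),(-1,yb))])],True,col,1)
cv2.imwrite('pics/ov2.png',im[:,:400])
E
```

```text
[0.5254 0.239  0.005 ] [0.5205 0.2477 0.005 ]
```

View pics/ov2.png

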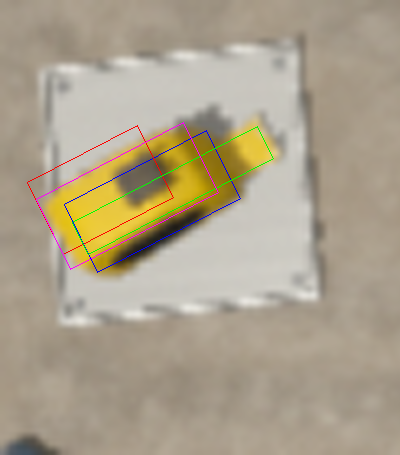

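>>> drive_tool(increments=[[[1,-0.3,-0.2,0,0],[1,-0.6,-0.4,0,0],[1,-0.9,-0.5,0.1,0],[1,-1.0,-0.53,0.17,0],[1,-1.0,-0.53,0.17,0]]])

```text
time_s: 10.95
tcp_pos: [0.5158, 0.2441, 0.14]
eef_rot: [179.9, -0.0, -60.3]
contact_force: [0.1, 0.2, 0.5]
gripper_width: 0.0881
gripper_force: 0.0
```

```bash
python3 - <<'E'
from go import *
plan([(.517,.2435,.047,-60)])
E
```

```text
t 10.95 p [0.5158 0.2441 0.14  ] yaw -60.28713242576832 w 0.08809492368947741 j6 -15.244142261073707
(0.517, 0.2435, 0.047, -60) units [ 0.0096 -0.0062  0.7752] turn -0.0007975900715787058
```

>>> drive_tool(increments=[[[1,0,0,0.2,0],[1,0,0,0.4,0],[1,0,0,0.6,0],[1,0,0,0.77,0],[1,0,0,0.77,0]]], squeeze=25)

```text
time_s: 11.58
tcp_pos: [0.516, 0.2423, 0.0477]
eef_rot: [179.8, -0.0, -60.4]
contact_force: [0.6, 0.8, 0.4]
gripper_width: 0.0876
gripper_force: 0.0
```

>>> drive_tool(increments=[[[0.2,0,0,0,0],[0,0,0,0,0],[-0.2,0,0,0,0],[-0.4,0,0,0,0],[-1,0,0,0,0]]])

```text
time_s: 12.2
tcp_pos: [0.5166, 0.2442, 0.049]
eef_rot: [-180.0, 0.0, -60.2]
contact_force: [0.6, 0.3, -0.5]
gripper_width: 0.043
gripper_force: 0.0
```

>>> drive_tool(increments=[[[-1,0,0,0,0],[-1,0,0,0,0],[-1,0,0,0,0],[-1,0,0,0,0]]])

```text
time_s: 12.7
tcp_pos: [0.5167, 0.2443, 0.0489]
eef_rot: [-180.0, 0.0, -60.2]
contact_force: [0.3, 1.0, 1.8]
gripper_width: 0.0348
gripper_force: 24.1
```

```bash
python3 - <<'E'
from go import *
snap('side','s2',(160,170,360,290),4)
snap('top','t3')
plan([])
E
```

```text
t 12.8 p [0.5167 0.2443 0.0489] yaw -60.21987201691538 w 0.03490649949062519 j6 -15.133883161435637
```

View pics/s2.png

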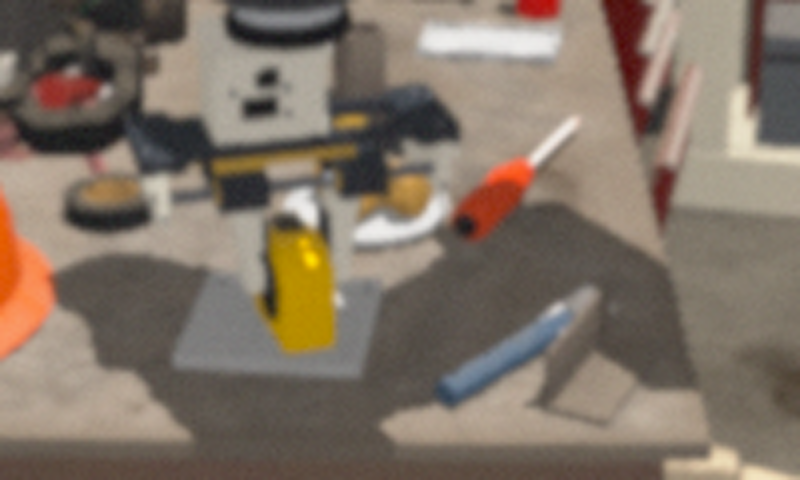

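The tape is held upright between the pads at (300,285) in the crop. Opening 34.8 mm fits the 34 mm flats.

>>> drive_tool(increments=[[[-1,0,0,-0.15,0],[-1,0,0,-0.35,0],[-1,0,0,-0.6,0],[-1,0,0,-0.85,0],[-1,0,0,-1,0]]])

```text
time_s: 13.42
tcp_pos: [0.5162, 0.2439, 0.1696]
eef_rot: [180.0, 0.0, -60.2]
contact_force: [0.3, -0.9, -2.9]
gripper_width: 0.0348
gripper_force: 24.2
```

```bash
python3 - <<'E'
from go import *
plan([(.52,.12,.17,-24),(.52,.005,.17,3.7),(.52,-.11,.17),(.51,-.225,.17),(.4942,-.3107,.17)])
E
```

```text
t 13.425 p [0.5162 0.2439 0.1696] yaw -60.239993482113036 w 0.03484983463930303 j6 -15.134940947833362
(0.52, 0.12, 0.17, -24) units [ 0.9118  0.4853 -0.0032] turn -0.10066664856142514
(0.52, 0.005, 0.17, 3.7) units [ 0.3898  0.8755 -0.    ] turn -0.07694444444444441
(0.52, -0.11, 0.17) units [-0.0618  0.9563 -0.    ] turn -0.0
(0.51, -0.225, 0.17) units [-0.145  0.951 -0.   ] turn -0.0
(0.4942, -0.3107, 0.17) units [-0.1775  0.7042 -0.    ] turn -0.0
```

>>> drive_tool(increments=[[[-1,0.2,0.1,0,-0.02],[-1,0.4,0.2,0,-0.04],[-1,0.6,0.3,0,-0.06],[-1,0.8,0.4,0,-0.08],[-1,0.91,0.49,0,-0.1]]])

```text
time_s: 14.05
tcp_pos: [0.5189, 0.1186, 0.1679]
eef_rot: [179.9, 0.1, -24.1]
contact_force: [0.1, 0.8, -2.6]
gripper_width: 0.0346
gripper_force: 24.2
```

>>> drive_tool(increments=[[[-1,0.08,0.2,0,-0.02],[-1,0.16,0.4,0,-0.04],[-1,0.24,0.6,0,-0.055],[-1,0.32,0.75,0,-0.077],[-1,0.39,0.88,0,-0.077]]])

```text
time_s: 14.68
tcp_pos: [0.5183, 0.0036, 0.1682]
eef_rot: [180.0, 0.1, 3.4]
contact_force: [0.6, 0.1, -2.9]
gripper_width: 0.0345
gripper_force: 24.2
```

>>> drive_tool(increments=[[[-1,0,0.2,0,0],[-1,-0.02,0.4,0,0],[-1,-0.04,0.6,0,0],[-1,-0.06,0.8,0,0],[-1,-0.06,0.96,0,0]]])

```text
time_s: 15.3
tcp_pos: [0.5183, -0.1118, 0.1683]
eef_rot: [-180.0, 0.1, 3.3]
contact_force: [-1.4, 0.3, -2.6]
gripper_width: 0.0346
gripper_force: 24.2
```

>>> drive_tool(increments=[[[-1,-0.03,0.2,0,0],[-1,-0.06,0.4,0,0],[-1,-0.09,0.6,0,0],[-1,-0.12,0.8,0,0],[-1,-0.14,0.95,0,0]]])

```text
time_s: 15.92
tcp_pos: [0.5086, -0.2266, 0.1683]
eef_rot: [-180.0, 0.1, 3.3]
contact_force: [0.8, 0.2, -2.7]
gripper_width: 0.0345
gripper_force: 24.2
```

>>> drive_tool(increments=[[[-1,-0.05,0.2,0,0],[-1,-0.1,0.4,0,0],[-1,-0.15,0.6,0,0],[-1,-0.18,0.7,0,0],[-1,-0.18,0.7,0,0]]])

```text
time_s: 16.55
tcp_pos: [0.4923, -0.3113, 0.1684]
eef_rot: [-180.0, 0.0, 3.4]
contact_force: [-0.4, -0.3, -2.7]
gripper_width: 0.0348
gripper_force: 24.2
```

```bash
python3 - <<'E'
from go import *
snap('top','t4',(280,150,440,270),4.5)
plan([(.4942,-.3107,.05,3.7)])
E
```

```text
t 16.6 p [ 0.4925 -0.3108  0.1685] yaw 3.403108882218954 w 0.03465293528235885 j6 106.4458978252847
(0.4942, -0.3107, 0.05, 3.7) units [0.0144 0.0002 0.9877] turn -0.0008246975493918285
```

View pics/t4.png

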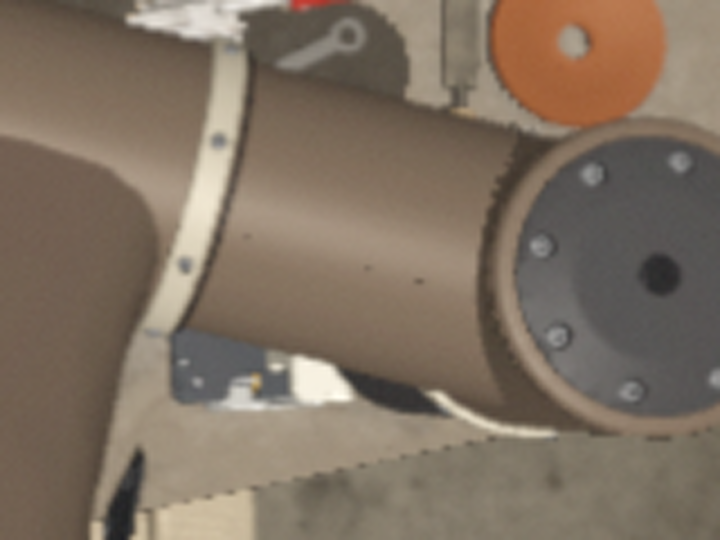

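The arm covers the tray, so I'm relying on the geometry: the tray is 116 mm inside and the tape 92 mm, which leaves 12 mm each way.

>>> drive_tool(increments=[[[-1,0.01,0,0.2,0],[-1,0.01,0,0.4,0],[-1,0.01,0,0.6,0],[-1,0.01,0,0.75,0],[-1,0.01,0,0.85,0]]])

```text
time_s: 17.23
tcp_pos: [0.4939, -0.3099, 0.066]
eef_rot: [-180.0, 0.0, 3.5]
contact_force: [0.1, -0.2, -3.5]
gripper_width: 0.0346
gripper_force: 24.2
```

>>> drive_tool(increments=[[[-1,0,0,0.05,0],[-1,0,0,0.1,0],[-1,0,0,0.12,0],[-1,0,0,0.13,0],[-1,0,0,0.13,0]]])

```text
time_s: 17.85
tcp_pos: [0.494, -0.3108, 0.0514]
eef_rot: [180.0, -0.0, 3.5]
contact_force: [0.7, 0.7, -2.3]
gripper_width: 0.0345
gripper_force: 24.2
```

>>> drive_tool(increments=[[[-1,0,0,0.01,0],[-1,0,0,0.02,0],[-1,0,0,0.02,0]]])

```text
time_s: 18.23
tcp_pos: [0.4941, -0.3108, 0.049]
eef_rot: [180.0, -0.0, 3.5]
contact_force: [0.6, 0.4, -2.2]
gripper_width: 0.0348
gripper_force: 24.2
```

>>> drive_tool(increments=[[[-0.1,0,0,0,0],[0.3,0,0,0,0],[0.7,0,0,0,0],[0.7,0,0,0,0],[0.7,0,0,0,0]]])

```text
time_s: 18.85
tcp_pos: [0.4939, -0.3107, 0.0488]
eef_rot: [180.0, -0.0, 3.5]
contact_force: [-0.0, 1.0, 0.3]
gripper_width: 0.072
gripper_force: 0.0
```

>>> drive_tool(increments=[[[1,0,0,-0.2,0],[1,0,0,-0.5,0],[1,0,0,-0.8,0],[1,0,0,-1,0],[1,0,0,-1,0]]])

```text
time_s: 19.48
tcp_pos: [0.495, -0.3111, 0.1711]
eef_rot: [179.9, -0.2, 3.5]
contact_force: [-0.5, -0.9, -0.2]
gripper_width: 0.0877
gripper_force: 0.0
```

```bash
python3 - <<'E'
from go import *
plan([(.51,-.2,.17),(.515,-.085,.17),(.515,.03,.17,-10),(.52,.0605,.12,-17.2)])
E
```

```text
t 19.475 p [ 0.495  -0.3111  0.1711] yaw 3.5059864690668725 w 0.08766288431481752 j6 106.47456553913082
(0.51, -0.2, 0.17) units [ 0.1811 -0.9164  0.0091] turn -0.0
(0.515, -0.085, 0.17) units [ 0.1002 -0.954  -0.    ] turn -0.0
(0.515, 0.03, 0.17, -10) units [ 0.0586 -0.9565 -0.    ] turn 0.037516629080741305
(0.52, 0.0605, 0.12, -17.2) units [-0.0031 -0.2575  0.4167] turn 0.01999999999999997
```

>>> drive_tool(increments=[[[1,0.03,-0.2,0,0],[1,0.07,-0.4,0,0],[1,0.11,-0.6,0,0],[1,0.15,-0.8,0,0],[1,0.18,-0.92,0,0]]])

```text
time_s: 20.1
tcp_pos: [0.5084, -0.1982, 0.168]
eef_rot: [-180.0, 0.1, 3.5]
contact_force: [-0.6, 0.1, 0.6]
gripper_width: 0.0874
gripper_force: 0.0
```

>>> drive_tool(increments=[[[1,0.02,-0.3,0,0],[1,0.04,-0.6,0,0],[1,0.08,-0.8,0,0],[1,0.1,-0.95,0,0],[1,0.1,-0.95,0,0]]])

```text
time_s: 20.72
tcp_pos: [0.5138, -0.0839, 0.1685]
eef_rot: [180.0, 0.0, 3.6]
contact_force: [1.0, -0.1, -0.4]
gripper_width: 0.0876
gripper_force: 0.0
```

>>> drive_tool(increments=[[[1,0.02,-0.3,0,0.01],[1,0.04,-0.6,0,0.02],[1,0.06,-0.8,0,0.03],[1,0.06,-0.96,0,0.04],[1,0.06,-0.96,0,0.04]]])

```text
time_s: 21.35
tcp_pos: [0.5139, 0.031, 0.1686]
eef_rot: [180.0, 0.0, -10.9]
contact_force: [0.4, -0.4, 0.3]
gripper_width: 0.0877
gripper_force: 0.0
```

```bash
python3 - <<'E'
from go import *
plan([(.52,.0607,.12,-17.2),(.52,.0607,.026,-17.2)])
snap('top','t5',(280,170,400,260),6)
E
```

```text
t 21.35 p [0.5139 0.031  0.1686] yaw -10.857909236871377 w 0.08771162200655278 j6 53.81739902242637
(0.52, 0.0607, 0.12, -17.2) units [ 0.003  -0.2526  0.4053] turn 0.0176169187864684
(0.52, 0.0607, 0.026, -17.2) units [ 0.     -0.      0.7833] turn -0.0
```

View pics/t5.png

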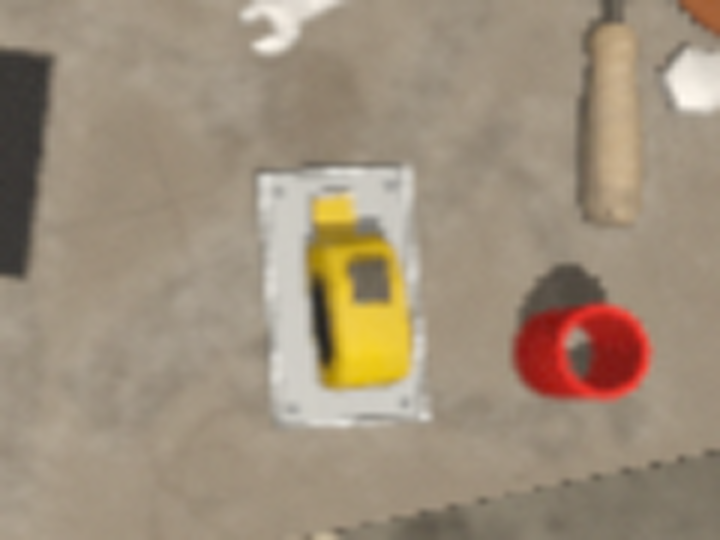

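The tape stands upright and lengthways in the long tray. Its tongue end at (333,195) is about 13 mm from the tray's far edge, so it is within about 3 mm of the middle. Next is the tee.

>>> drive_tool(increments=[[[1,0,-0.15,0.1,0.01],[1,0,-0.25,0.25,0.0176],[1,0,-0.25,0.4,0.0176],[1,0,-0.25,0.4,0.0176]]])

```text
time_s: 21.9
tcp_pos: [0.5187, 0.0589, 0.1195]
eef_rot: [179.9, 0.1, -17.3]
contact_force: [-0.4, 0.0, 0.7]
gripper_width: 0.0877
gripper_force: 0.0
```

```bash
python3 - <<'E'
from go import *
plan([(.52,.0607,.026,-17.2)])
E
```

```text
t 21.9 p [0.5187 0.0589 0.1195] yaw -17.25603380369479 w 0.08774907340433608 j6 44.72524608013987
(0.52, 0.0607, 0.026, -17.2) units [ 0.0059 -0.0175  0.7796] turn -0.0001556494547077452
```

>>> drive_tool(increments=[[[1,0,-0.01,0.2,0],[1,0,-0.01,0.4,0],[1,0,-0.01,0.6,0],[1,0,-0.01,0.7,0],[1,0,-0.01,0.77,0]]], squeeze=25)

```text
time_s: 22.52
tcp_pos: [0.5204, 0.0611, 0.0285]
eef_rot: [-180.0, -0.0, -17.2]
contact_force: [-0.1, -1.1, 0.2]
gripper_width: 0.0874
gripper_force: 0.0
```

>>> drive_tool(increments=[[[1,0,0,0,0],[0.6,0,0,0,0],[0.4,0,0,0,0],[0.2,0,0,0,0],[0.1,0,0,0,0]]])

```text
time_s: 23.15
tcp_pos: [0.5205, 0.0617, 0.0289]
eef_rot: [-180.0, -0.1, -17.2]
contact_force: [1.1, 1.3, 2.7]
gripper_width: 0.0562
gripper_force: 25.0
```

>>> drive_tool(increments=[[[-0.2,0,0,0,0],[-1,0,0,0,0],[-1,0,0,0,0],[-1,0,0,0,0]]])

```text
time_s: 23.65
tcp_pos: [0.5205, 0.0617, 0.0288]
eef_rot: [-180.0, -0.1, -17.2]
contact_force: [-0.3, 2.0, 5.1]
gripper_width: 0.0566
gripper_force: 25.0
```

>>> drive_tool(increments=[[[-1,0,0,-0.15,0],[-1,0,0,-0.35,0],[-1,0,0,-0.55,0],[-1,0,0,-0.7,0],[-1,0,0,-0.7,0]]])

```text
time_s: 24.28
tcp_pos: [0.52, 0.0614, 0.1129]
eef_rot: [-179.9, -0.0, -17.3]
contact_force: [-0.5, 0.6, -1.8]
gripper_width: 0.0568
gripper_force: 25.0
```

```bash
python3 - <<'E'
from go import *
plan([(.525,.15,.112),(.5286,.2345,.112),(.5286,.2345,.029)])
E
```

```text
t 24.275 p [0.52   0.0614 0.1129] yaw -17.258956361674056 w 0.0568036546085455 j6 44.53599672361207
(0.525, 0.15, 0.112) units [-0.1794 -0.7175  0.0076] turn -0.0
(0.5286, 0.2345, 0.112) units [-0.1803 -0.6814 -0.    ] turn -0.0
(0.5286, 0.2345, 0.029) units [ 0.     -0.      0.6917] turn -0.0
```

>>> drive_tool(increments=[[[-1,-0.05,-0.2,0,0],[-1,-0.1,-0.4,0,0],[-1,-0.15,-0.6,0,0],[-1,-0.18,-0.72,0,0]]])

```text
time_s: 24.78
tcp_pos: [0.5241, 0.1508, 0.1109]
eef_rot: [179.9, 0.1, -17.2]
contact_force: [-0.1, -0.0, -2.8]
gripper_width: 0.0569
gripper_force: 25.0
```

>>> drive_tool(increments=[[[-1,-0.05,-0.2,0,0],[-1,-0.1,-0.4,0,0],[-1,-0.15,-0.6,0,0],[-1,-0.18,-0.68,0,0],[-1,-0.18,-0.68,0,0]]])

```text
time_s: 25.4
tcp_pos: [0.5282, 0.2354, 0.1122]
eef_rot: [180.0, 0.0, -17.2]
contact_force: [-1.2, -0.7, -2.2]
gripper_width: 0.0569
gripper_force: 25.0
```

```bash
python3 - <<'E'
from go import *
plan([(.5286,.2345,.029)])
E
```

```text
t 25.4 p [0.5282 0.2354 0.1122] yaw -17.18106518018547 w 0.05691858824582327 j6 29.436058569903903
(0.5286, 0.2345, 0.029) units [0.0051 0.0065 0.6932] turn -0.0
```

>>> drive_tool(increments=[[[-1,0,0,0.2,0],[-1,0,0,0.4,0],[-1,0,0,0.55,0],[-1,0,0,0.63,0],[-1,0,0,0.66,0]]])

```text
time_s: 26.02
tcp_pos: [0.5284, 0.2342, 0.033]
eef_rot: [180.0, 0.0, -17.3]
contact_force: [1.1, 0.4, -2.0]
gripper_width: 0.0568
gripper_force: 25.0
```

>>> drive_tool(increments=[[[-1,0,0,0.015,0],[-1,0,0,0.025,0],[-1,0,0,0.03,0],[-1,0,0,0.03,0]]])

```text
time_s: 26.52
tcp_pos: [0.5286, 0.2347, 0.0299]
eef_rot: [-180.0, -0.0, -17.2]
contact_force: [-0.3, 0.1, -2.4]
gripper_width: 0.0568
gripper_force: 25.0
```

>>> drive_tool(increments=[[[-1,0,0,0.005,0],[-1,0,0,0.01,0],[-1,0,0,0.01,0]]])

```text
time_s: 26.9
tcp_pos: [0.5286, 0.2347, 0.0288]
eef_rot: [-180.0, -0.0, -17.2]
contact_force: [-2.0, -0.8, 4.8]
gripper_width: 0.0566
gripper_force: 25.0
```

>>> drive_tool(increments=[[[0.4,0,0,0,0],[0.7,0,0,0,0],[1,0,0,0,0],[1,0,0,0,0],[1,0,0,0,0]]])

```text
time_s: 27.52
tcp_pos: [0.5285, 0.2346, 0.0283]
eef_rot: [180.0, 0.0, -17.2]
contact_force: [-0.6, 0.4, -0.7]
gripper_width: 0.0869
gripper_force: 0.0
```

>>> drive_tool(increments=[[[1,0,0,-0.2,0],[1,0,0,-0.5,0],[1,0,0,-0.8,0],[1,0,0,-1,0],[1,0,0,-1,0]]])

```text
time_s: 28.15
tcp_pos: [0.5295, 0.2354, 0.1507]
eef_rot: [-179.8, -0.1, -17.2]
contact_force: [-0.6, -0.4, -0.0]
gripper_width: 0.0876
gripper_force: 0.0
```

```bash
python3 - <<'E'
from go import *
plan([(.53,.12,.15),(.55,.0,.15),(.569,-.113,.15),(.569,-.113,.048)])
E
```

```text
t 28.15 p [0.5295 0.2354 0.1507] yaw -17.230720531998855 w 0.08755814790624802 j6 29.44549489027845
(0.53, 0.12, 0.15) units [0.2888 0.9173 0.0056] turn -0.0
(0.55, 0.0, 0.15) units [ 0.4554  0.9057 -0.    ] turn -0.0
(0.569, -0.113, 0.15) units [ 0.4302  0.8525 -0.    ] turn -0.0
(0.569, -0.113, 0.048) units [ 0.   -0.    0.85] turn -0.0
```

>>> drive_tool(increments=[[[1,0.06,0.2,0,0],[1,0.14,0.45,0,0],[1,0.22,0.7,0,0],[1,0.29,0.92,0,0],[1,0.29,0.92,0,0]]])

```text
time_s: 28.78
tcp_pos: [0.528, 0.1163, 0.1474]
eef_rot: [179.9, 0.1, -17.4]
contact_force: [-0.0, 0.8, -0.1]
gripper_width: 0.0874
gripper_force: 0.0
```

>>> drive_tool(increments=[[[1,0.1,0.2,0,0],[1,0.22,0.45,0,0],[1,0.34,0.7,0,0],[1,0.45,0.9,0,0],[1,0.45,0.9,0,0]]])

```text
time_s: 29.4
tcp_pos: [0.5482, -0.0017, 0.1475]
eef_rot: [180.0, 0.1, -17.4]
contact_force: [0.7, -0.2, -0.3]
gripper_width: 0.0875
gripper_force: 0.0
```

>>> drive_tool(increments=[[[1,0.1,0.2,0,0],[1,0.22,0.45,0,0],[1,0.34,0.7,0,0],[1,0.43,0.85,0,0],[1,0.43,0.85,0,0]]])

```text
time_s: 30.02
tcp_pos: [0.5675, -0.1134, 0.1477]
eef_rot: [180.0, 0.1, -17.3]
contact_force: [0.2, -0.0, -0.9]
gripper_width: 0.0877
gripper_force: 0.0
```

```bash
python3 - <<'E'
from go import *
plan([(.569,-.113,.047)])
snap('top','t6',(110,170,250,250),5.5)
E
```

```text
t 30.025 p [ 0.5675 -0.1134  0.1477] yaw -17.322831279797658 w 0.08772793245368773 j6 64.63120489158108
(0.569, -0.113, 0.047) units [ 0.0112 -0.0072  0.8388] turn -0.0
```

View pics/t6.png

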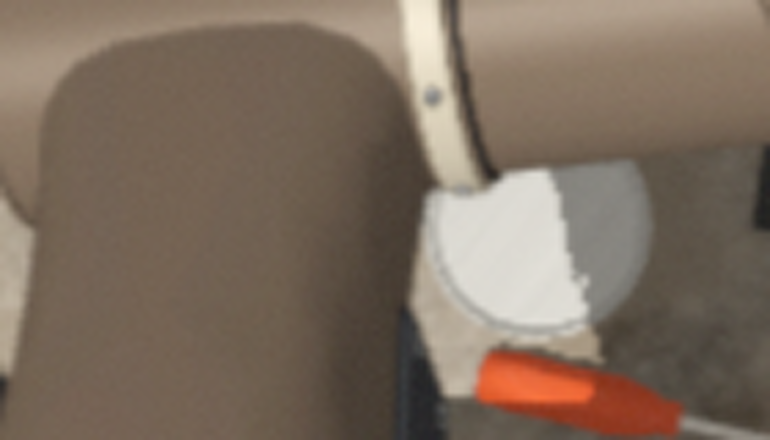

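The arm hides the square tray, but the dish at (540,245) is empty. Next I grip the pipe.

>>> drive_tool(increments=[[[1,0.01,0,0.2,0],[1,0.01,0,0.4,0],[1,0.01,0,0.6,0],[1,0.01,0,0.75,0],[1,0.01,0,0.83,0]]], squeeze=30)

```text
time_s: 30.7
tcp_pos: [0.5681, -0.1123, 0.0477]
eef_rot: [180.0, 0.1, -17.2]
contact_force: [0.5, 0.3, 1.0]
gripper_width: 0.0877
gripper_force: 0.0
```

>>> drive_tool(increments=[[[0.4,0,0,0,0],[0.2,0,0,0,0],[0,0,0,0,0],[-0.3,0,0,0,0],[-1,0,0,0,0]]])

```text
time_s: 31.32
tcp_pos: [0.5693, -0.1132, 0.0492]
eef_rot: [-180.0, -0.1, -17.3]
contact_force: [0.4, 3.4, 1.2]
gripper_width: 0.0434
gripper_force: 1.6
```

>>> drive_tool(increments=[[[-1,0,0,0,0],[-1,0,0,0,0],[-1,0,0,0,0],[-1,0,0,0,0]]])

```text
time_s: 31.82
tcp_pos: [0.5693, -0.1132, 0.0492]
eef_rot: [-180.0, -0.1, -17.2]
contact_force: [1.3, 2.5, 4.4]
gripper_width: 0.0416
gripper_force: 30.0
```

>>> drive_tool(increments=[[[-1,0,0,-0.15,0],[-1,0,0,-0.35,0],[-1,0,0,-0.55,0],[-1,0,0,-0.7,0],[-1,0,0,-0.7,0]]])

```text
time_s: 32.45
tcp_pos: [0.5684, -0.1135, 0.1329]
eef_rot: [-180.0, 0.0, -17.3]
contact_force: [-0.5, -0.4, -4.3]
gripper_width: 0.0423
gripper_force: 30.0
```

```bash
python3 - <<'E'
from go import *
plan([(.545,-.026,.13),(.5194,.06,.13),(.5194,.06,.048)])
E
```

```text
t 32.45 p [ 0.5684 -0.1135  0.1329] yaw -17.269802693551842 w 0.042325504059137195 j6 64.71670277644509
(0.545, -0.026, 0.13) units [-0.4025 -0.6385  0.024 ] turn -0.0
(0.5194, 0.06, 0.13) units [-0.4165 -0.621  -0.    ] turn -0.0
(0.5194, 0.06, 0.048) units [ 0.     -0.      0.6833] turn -0.0
```

>>> drive_tool(increments=[[[-1,-0.1,-0.16,0,0],[-1,-0.2,-0.32,0,0],[-1,-0.3,-0.48,0,0],[-1,-0.4,-0.64,0,0]]])

```text
time_s: 32.95
tcp_pos: [0.5439, -0.0255, 0.1307]
eef_rot: [179.9, 0.2, -17.3]
contact_force: [0.1, 0.1, -4.7]
gripper_width: 0.0419
gripper_force: 30.0
```

>>> drive_tool(increments=[[[-1,-0.12,-0.18,0,0],[-1,-0.24,-0.36,0,0],[-1,-0.36,-0.54,0,0],[-1,-0.42,-0.62,0,0],[-1,-0.42,-0.62,0,0]]])

```text
time_s: 33.58
tcp_pos: [0.5187, 0.0603, 0.1318]
eef_rot: [179.9, 0.1, -17.2]
contact_force: [-0.1, -0.6, -3.5]
gripper_width: 0.0419
gripper_force: 30.0
```

```bash
python3 - <<'E'
from go import *
plan([(.5194,.06,.049)])
E
```

```text
t 33.575 p [0.5187 0.0603 0.1318] yaw -17.18847328371486 w 0.04185572017676497 j6 44.649074444964306
(0.5194, 0.06, 0.049) units [0.0063 0.001  0.6899] turn -0.0
```

>>> drive_tool(increments=[[[-1,0,0,0.2,0],[-1,0,0,0.4,0],[-1,0,0,0.55,0],[-1,0,0,0.63,0],[-1,0,0,0.66,0]]])

```text
time_s: 34.2
tcp_pos: [0.5195, 0.0597, 0.053]
eef_rot: [180.0, 0.0, -17.3]
contact_force: [0.2, 0.3, -3.0]
gripper_width: 0.0417
gripper_force: 30.0
```

>>> drive_tool(increments=[[[-1,0,0,0.01,0],[-1,0,0,0.02,0],[-1,0,0,0.025,0],[-1,0,0,0.025,0]]])

```text
time_s: 34.7
tcp_pos: [0.5197, 0.0603, 0.0508]
eef_rot: [-180.0, -0.0, -17.2]
contact_force: [0.3, -0.4, -5.1]
gripper_width: 0.0417
gripper_force: 30.0
```

>>> drive_tool(increments=[[[-1,0,0,0.007,0],[-1,0,0,0.014,0],[-1,0,0,0.014,0]]])

```text
time_s: 35.08
tcp_pos: [0.5197, 0.0603, 0.0492]
eef_rot: [-180.0, -0.0, -17.2]
contact_force: [-0.8, 0.2, 0.6]
gripper_width: 0.0418
gripper_force: 30.0
```

>>> drive_tool(increments=[[[0,0,0,0,0],[0.5,0,0,0,0],[1,0,0,0,0],[1,0,0,0,0],[1,0,0,0,0]]])

```text
time_s: 35.7
tcp_pos: [0.5197, 0.0602, 0.0489]
eef_rot: [-180.0, -0.0, -17.2]
contact_force: [-0.3, 1.0, 0.7]
gripper_width: 0.078
gripper_force: 0.0
```

>>> drive_tool(increments=[[[1,0,0,-0.2,0],[1,0,0,-0.5,0],[1,0,0,-0.8,0],[1,0,0,-1,0],[1,0,0,-1,0]]])

```text
time_s: 36.33
tcp_pos: [0.5207, 0.0607, 0.171]
eef_rot: [-179.8, -0.2, -17.2]
contact_force: [-0.2, -0.6, -0.7]
gripper_width: 0.0882
gripper_force: 0.0
```

```bash
python3 - <<'E'
from go import *
plan([(.51,-.05,.17),(.50,-.16,.17),(.47,-.27,.17),(.40,-.37,.17)])
E
```

```text
t 36.325 p [0.5207 0.0607 0.171 ] yaw -17.232307034994662 w 0.08823653810985095 j6 44.63215698589338
(0.51, -0.05, 0.17) units [0.1879 0.9076 0.0083] turn -0.0
(0.5, -0.16, 0.17) units [ 0.192   0.9002 -0.    ] turn -0.0
(0.47, -0.27, 0.17) units [ 0.0328  0.9496 -0.    ] turn -0.0
(0.4, -0.37, 0.17) units [-0.3103  0.9687 -0.    ] turn -0.0
```

>>> drive_tool(increments=[[[1,0.05,0.2,0,0],[1,0.1,0.45,0,0],[1,0.15,0.7,0,0],[1,0.19,0.9,0,0]]])

```text
time_s: 36.83
tcp_pos: [0.5085, -0.0508, 0.1679]
eef_rot: [180.0, 0.1, -17.3]
contact_force: [-0.0, 0.6, 0.0]
gripper_width: 0.0876
gripper_force: 0.0
```

>>> drive_tool(increments=[[[1,0.05,0.25,0,0],[1,0.1,0.5,0,0],[1,0.15,0.75,0,0],[1,0.19,0.9,0,0]]])

```text
time_s: 37.33
tcp_pos: [0.4982, -0.1607, 0.1678]
eef_rot: [180.0, 0.1, -17.3]
contact_force: [0.7, 0.9, -0.8]
gripper_width: 0.0879
gripper_force: 0.0
```

>>> drive_tool(increments=[[[1,0.01,0.25,0,0],[1,0.02,0.5,0,0],[1,0.03,0.75,0,0],[1,0.03,0.95,0,0]]])

```text
time_s: 37.83
tcp_pos: [0.4678, -0.2704, 0.1678]
eef_rot: [-180.0, 0.1, -17.3]
contact_force: [1.6, -0.0, -0.8]
gripper_width: 0.0878
gripper_force: 0.0
```

>>> drive_tool(increments=[[[1,-0.08,0.25,0,0],[1,-0.16,0.5,0,0],[1,-0.24,0.75,0,0],[1,-0.3,0.95,0,0],[1,-0.3,0.95,0,0]]])

```text
time_s: 38.45
tcp_pos: [0.3992, -0.3684, 0.1678]
eef_rot: [-180.0, 0.1, -17.4]
contact_force: [0.6, -0.7, -0.2]
gripper_width: 0.0877
gripper_force: 0.0
```

```bash
python3 - <<'E'
from go import *
plan([])
snap('top','t7',(115,165,275,255),4.9)
E
```

```text
t 38.45 p [ 0.3992 -0.3684  0.1678] yaw -17.380435866709462 w 0.08770367346310425 j6 94.66490377315729
```

View pics/t7.png

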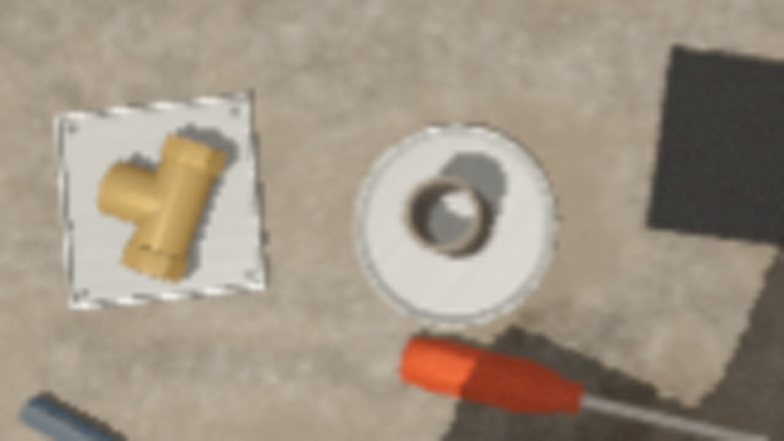

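The tee is flat in the square tray, centred near (162,206). The pipe is upright in the dish, ring at (447,216). I'll check both offsets in numbers.

```bash
python3 - <<'E'
from go import *
f=lambda u,v,z:pix('top',115+u/4.9-.4,165+v/4.9-.4,z)[:2]
print('pipe top',f(447,216,.08),'dish',f(456,225,.01),f(456,223,.01))
a,b,e=f(198,147,.024),f(154,268,.024),f(107,190,.024);m=(a+b)/2;d=(e-m)/np.linalg.norm(e-m);print('tee',m+.011*d,'sq',np.mean([f(*p,.01) for p in[(56,118),(250,95),(267,290),(72,308)]],0))
E
```

```text
pipe top [0.5197 0.0558] dish [0.5189 0.0602] [0.5201 0.0602]
tee [0.5268 0.2318] sq [0.528 0.234]
```

```bash
python3 -c "
from plant import job
print(job.close_job())"
```

```text
the job is handed in; nothing more can be done
None
```

The job is handed in at about 38 s of the 99 s allowed: the pipe, parked on the mat on the way, is in the round dish, the tee in the square tray and the tape measure lengthways in the long tray, each measured within about 5 mm of its tray's middle; no verdict was returned.

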